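# Click shut the rim of the green snap lid

## Task

The box with the green lid is packed: with the fingertips, press down every section of its lid's rim that still stands up, until all four have clicked shut and lie flat. Only press: leave the box standing where it is, without lifting, tipping or shoving it along. Leave the amber-lidded box open where it is, and the other things on the counter undisturbed.

Things in the scene. Friction and masses are not known exactly. Their poses are not given: they have to be found in the camera images.
- green_box: The packed box, green lid: loose, white, 130 (its x) by 170 (its y) mm over the lid, 0.7 to 1 kg. Origin: centre of its underside, z up. Top of the lid's middle panel and four fixed corner pieces: 70 mm above it. Between the corners the rim is four sections, one per side: 28 mm wide strips, hinged at their inner edge 37 mm (front, back) or 57 mm (left, right) from the centre, 68 mm up.
- amber_box: An identical box with an amber lid, whose four rim sections (same sizes) all stand up; it is still in use. Origin at the centre of its underside, z up.
- green_box_front_bead (a point): Middle of the bead's top on the front section (-x side of the green box's own frame; strip 106 mm long), 22 mm out from its hinge. Press here, straight down. The bead is light green, 10 mm wide, 3 mm proud of the strip; shut, its top is 73 mm above the box's underside; raised, it slopes up and outward, 6 to 10 mm higher. Moves with the section.
- green_box_front (a joint): Angle of that section in rad, as for the others: 0 shut, 0.3 to 0.45 up. Always up at the start; same click.
- amber_box_front (a joint): Angle of the front section (-x side) of the amber lid in rad: 0 shut, 0.3 to 0.45 standing up.
- green_box_back_bead (a point): Middle of the bead's top on the back section (+x side of the green box's own frame; strip 106 mm long), 22 mm out from its hinge. Press here, straight down. The bead is light green, 10 mm wide, 3 mm proud of the strip; shut, its top is 73 mm above the box's underside; raised, it slopes up and outward, 6 to 10 mm higher. Moves with the section.
- green_box_back (a joint): Angle of that section in rad: 0 (or a little below) shut and flat, about 0.3 to 0.45 standing up. Pressing at the bead takes up to about 10 N; past about 0.15 it clicks over, pulls itself to 0 and stays. It may be shut or up at the start.
- amber_box_back (a joint): Angle of the back section (+x side) of the amber lid in rad: 0 shut, 0.3 to 0.45 standing up.
- green_box_left_bead (a point): Middle of the bead's top on the left section (+y side of the green box's own frame; strip 66 mm long), 22 mm out from its hinge. Press here, straight down. The bead is light green, 10 mm wide, 3 mm proud of the strip; shut, its top is 73 mm above the box's underside; raised, it slopes up and outward, 6 to 10 mm higher. Moves with the section.
- green_box_left (a joint): Angle of that section in rad, as for the others: 0 shut, 0.3 to 0.45 up. Always up at the start; same click.
- amber_box_left (a joint): Angle of the left section (+y side) of the amber lid in rad: 0 shut, 0.3 to 0.45 standing up.
- green_box_right_bead (a point): Middle of the bead's top on the right section (-y side of the green box's own frame; strip 66 mm long), 22 mm out from its hinge. Press here, straight down. The bead is light green, 10 mm wide, 3 mm proud of the strip; shut, its top is 73 mm above the box's underside; raised, it slopes up and outward, 6 to 10 mm higher. Moves with the section.
- green_box_right (a joint): Angle of that section in rad: 0 (or a little below) shut and flat, about 0.3 to 0.45 standing up. Pressing at the bead takes up to about 10 N; past about 0.15 it clicks over, pulls itself to 0 and stays. It may be shut or up at the start.
- amber_box_right (a joint): Angle of the right section (-y side) of the amber lid in rad: 0 shut, 0.3 to 0.45 standing up.
- shaker: A small clear jar with a steel cap, 40 dia, 75 high, standing between the two boxes (mm). Origin: centre of its underside.
- bowl: A dark wooden bowl, 110 dia, 50 high (mm). Origin: centre of its underside.
- cup: A white cup, 72 dia, 80 high (mm). Origin: centre of its underside.
- spatula: A pale wooden spatula, 280 long, lying across the far side of the table beyond the boxes (mm). Origin: middle of its underside.
Not all that is in view belongs to the job. Several things look just like the shaker: the one meant starts farthest to the robot's right.

How it is judged:
By the outcome, as a careful person would: the job done as asked, in the order asked, and still so for the second after the job is handed in, with the robot touching nothing.
It also fails if it takes over 42 s, if anything falls off the work surface, if the arm or the gripper's body presses on something with over 40 N, if the wrist force passes 120 N, or if a joint passes its speed limit or range.

## Robot

A 6-joint arm with a two-finger parallel gripper is mounted at the origin on the work surface. World frame = base frame: x ahead of the robot, y to its left, z up, the work surface at z = 0. Lengths are in m, angles in rad, forces in N, time in s.
With the tool pointing down it reaches from about 0.425 to 1.125 m from the base axis. Payload 14.9 kg.
Tool frame: the origin (TCP) lies midway between the tips of the shut fingers; the grasp point (between the pads) lies bot.tcp_to_grasp behind it (bot.tcp_to_grasp is the distance from the TCP to the grasp point, in m); z points along the fingers, y is the line along which they close (so a half turn about z gives the same grasp; the last joint's range is limited). The gripper opens to 91 mm and grips with 3 to 60 N. Pads are 32 mm wide; open, the fingers measure 118 mm over their backs; the gripper's body (76 mm by 178 mm) begins 60 mm behind the grasp point.
Start: joints at [-1.33, 0.379, 1.734, -0, 1.028, -0.033], TCP at [0.189, -0.674, 0.214] pointing down, gripper open.
Joint ranges: [-2.77, 2.77], [-0.74, 2.19], [0, 2.66], [-1.06, 4.2], [0.31, 2.87], [-3.08, 3.08]. Speed limits (rad/s): [1.89, 1.89, 2.39, 3.14, 3.14, 3.14].

## Interface

Orientations are given as a unit quaternion [x, y, z, w].
In Python, from cell import bot gives the robot as it stands.
- The arm moves only by the shell command python3 -m crank 'ROWS' [FORCE]. ROWS is JSON, a list that holds one entry, the list of rows, each a list of 7 numbers: the shift along the tool's x, y, z in mm, then the turn, a rotation vector about the tool's x, y, z in degrees, then the finger opening in mm, from 0 to 91.2. A call has 1 to 12 rows; each row is the pose to reach, as a shift and turn from the pose commanded when the call began, along the tool's axes at that moment; what a row does not reach only later rows make up. A row lasts 1/8 s, in which the tool goes at most 62.5 mm and 10.7 degrees, less where a joint would pass 70% of its speed; a pose out of reach is approached as far as the arm can. A call with a gripper value outside its range is refused whole. The fingers move at their own pace and stop on an object; FORCE is the grip in N (left out, the last holds). Time passes only in rows, so rows that repeat a pose let the fingers close. It gives the time, the measured TCP pose, the force, the opening and the grip force at its end, in the units of the state.
- bot.read_state(): the state, without advancing time (a new reading comes with each control period).
- bot.capture(name): name is "side" or "top"; returns the picture (384x512x3 uint8, red, green, blue); there is no depth.
- bot.get_calibration(name): a dict with "intrinsics" (3x3 intrinsics, pixels), "R" (3x3) and "t" (3): a world point X has camera coordinates R X + t. Camera axes: x right, y down, z forward; pixel columns grow to the right and rows downward; lengths in m; the calibration is good to about 2 mm. A picture is of the moment at which its call begins. get_calibration takes no time and is no camera call.
- bot.close_job(): hands the job in; it is judged then, once.
Trained networks look in the newest picture that a camera, given by its name, has taken for a name from the list of things; names that differ only in an ending like _2 or _b are one class to them, and where a whole thing is asked for, a point or a joint stands for the part that bears it (a point fixed in the world has none). Each returns a list of dicts, best first, with "score" (0 to 1); they miss things now and then, are a little off and sometimes report something else, mostly with a low value. They report only what shows in the picture. A call takes as long as a camera call. They do not tell look-alikes from the thing itself.
- bot.regions_of(camera, target): "region" (384x512 bool, what is visible of it) and "rect" ([centre column, centre row, width, height] in pixels, round what is visible of it).
The state is a dict: "t": time; "joint_positions": joint angles; "joint_vel": joint speeds; "tau": joint torques, N m; "tool_pos": TCP position; "tool_rot": TCP orientation; "contact_force": force on the tool from outside, world axes, zero at the start; "ft_torque": the same for the moment, N m; "width": finger opening in m; "grip_force": force on a finger pad.
Only numpy, scipy, OpenCV 4.12 (cv2) and the standard library are available. Lean on these libraries where they do the work, as an engineer would, in place of code of your own. Each camera call takes 0.05 s, during which the arm holds its last target. There are 200 camera calls.

## Working session

There is one attempt and no reset: what is moved stays moved. The work goes in short steps, Python scripts to look and compute and a shell command to move; the robot and the scene stay as the last step left them, time stands still between calls to the robot, and variables do not carry over. Pictures are saved under pics/ and viewed, at most 10 in all, crops included, and the job is handed in when it is done.

```bash
mkdir -p pics
python3 - <<'E'
from cell import bot
import cv2,numpy as np
np.set_printoptions(precision=4,suppress=True)
for n in("top","side"):
    im=bot.capture(n); cv2.imwrite(f"pics/{n}0.png",im[:,:,::-1])
    c=bot.get_calibration(n); print(n,c["intrinsics"].tolist(),c["R"].tolist(),c["t"].tolist())
    for k in("green_box","green_box_front_bead","shaker","amber_box"):
        for r in bot.regions_of(n,k)[:5]: print(k,round(r["score"],2),np.round(r["rect"],1),r["region"].sum())
s=bot.read_state();print(s["t"],s["tool_pos"],s["tool_rot"],s["contact_force"],bot.tcp_to_grasp)
E
```

```text
top [[492.0690491333723, 0.0, 250.22752710345742], [0.0, 492.0690491333723, 192.02362362267917], [0.0, 0.0, 1.0]] [[0.04178357959449669, -0.9991248011813221, 0.0019401393388241588], [-0.9777750451581082, -0.04128987535437918, -0.20555074132505372], [0.20545095167053776, 0.006691625931231374, -0.9786445363869697]] [-0.029233821061955278, 0.5258683405918664, 1.6058653045574982]
green_box 0.56 [196.  193.4  53.8  40.7] 1986
green_box 0.53 [251.3 131.8  79.2  23.9] 644
green_box_front_bead 0.67 [195.8 206.9  36.6   8.2] 204
shaker 0.72 [210.7 252.4  10.7  14.6] 146
shaker 0.68 [225.  155.2  15.4  17.3] 166
shaker 0.65 [221.  233.   13.   15.2] 119
amber_box 0.7 [309.8 190.8  58.7  45.8] 2101
side [[371.33425110937407, 0.0, 265.0483465131261], [0.0, 371.33425110937407, 195.38863879803125], [0.0, 0.0, 1.0]] [[-0.9942602903982126, -0.10695469684351906, 0.002677267333079953], [-0.05922159798454628, 0.5293438435031341, -0.8463379334978944], [0.08910262212425982, -0.8416387515843365, -0.532639591620958]] [0.54280028124215, 0.10237956841813367, 0.9786785925416441]
green_box 0.58 [271.6 256.8  59.8  78.1] 4248
green_box_front_bead 0.6 [290.8 243.8  13.4  33. ] 367
shaker 0.67 [323.  233.6  19.4  30. ] 478
shaker 0.66 [353.4 244.9  19.9  34.9] 496
shaker 0.58 [217.5 225.2  18.8  31.7] 448
shaker 0.55 [288.4 210.4  18.9  28.1] 356
amber_box 0.71 [276.4 176.6  53.7  51.7] 1955
0.5 [ 0.1892 -0.6739  0.2139] [ 0.9907  0.1364  0.     -0.0001] [0.542  0.3807 0.0676] 0.0188
```

View pics/top0.png

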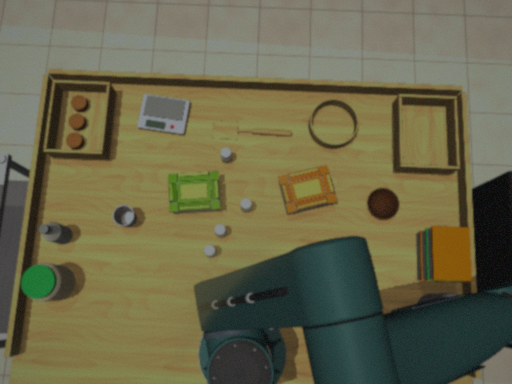

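View pics/side0.png

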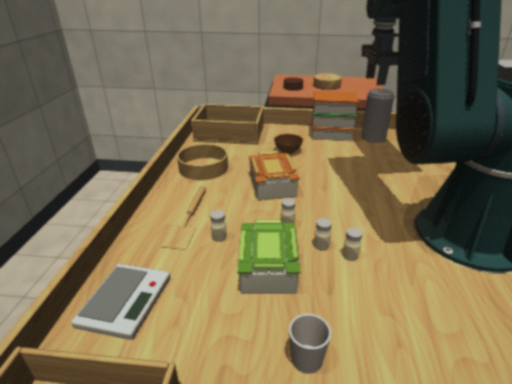

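The top view shows the green box near (195,192) and the amber box near (308,190), with shakers at (225,155), (246,205), (221,231) and (210,251). The side view shows the green box at (270,255). Next I'll zoom in on the lid.

Run:
```python
from cell import bot
import cv2,numpy as np
np.set_printoptions(precision=4,suppress=True)
a=cv2.imread("pics/top0.png")[160:225,155:235]; b=cv2.imread("pics/side0.png")[210:300,225:315]
a=cv2.resize(a,(480,390),interpolation=cv2.INTER_CUBIC);b=cv2.resize(b,(390,390),interpolation=cv2.INTER_CUBIC)
cv2.imwrite("pics/crop0.png",cv2.resize(np.hstack([a,b]),(796,357)))
def ray(n,u,v,z):
    c=bot.get_calibration(n);R=np.array(c["R"]);t=np.array(c["t"])
    d=R.T@np.linalg.inv(c["intrinsics"])@[u,v,1];o=-R.T@t
    return o+d*(z-o[2])/d[2]
for n in("top","side"):
    im=cv2.imread(f"pics/{n}0.png")
    h=cv2.cvtColor(im,cv2.COLOR_BGR2HSV)
    m=cv2.inRange(h,(35,100,60),(60,255,255)); k,l,st,ce=cv2.connectedComponentsWithStats(m)
    for i in range(1,k):
        if st[i,4]>300:
            p=np.argwhere(l==i)[:,::-1]; w=np.array([ray(n,u,v,.072)[:2] for u,v in p])
            (cx,cy),sz,an=cv2.minAreaRect((w*1000).astype(np.float32));print(n,st[i],cx,cy,sz,an)
    for kx in("front","back","left","right"):
        for r in bot.regions_of(n,f"green_box_{kx}_bead")[:3]: print(n,kx,round(r["score"],2),np.round(r["rect"],1),ray(n,*r["rect"][:2],.077))
    for r in bot.regions_of(n,"shaker"): print(n,r["score"],ray(n,*r["rect"][:2],.05 if n=="side" else .075))
```

```text
top [ 168  171   53   42 1533] 518.3941650390625 181.33563232421875 (133.15914916992188, 169.52651977539062) 6.37480354309082
top front 0.67 [195.8 206.9  36.6   8.2] [0.4641 0.1704 0.077 ]
top back 0.75 [194.4 177.4  31.1  12.7] [0.564  0.1816 0.077 ]
top left 0.62 [173.  193.7  11.6  23.4] [0.5054 0.249  0.077 ]
top right 0.69 [217.2 190.6   8.7  16.4] [0.5221 0.1028 0.077 ]
top 0.72 [0.3167 0.1126 0.075 ]
top 0.68 [0.646  0.0834 0.075 ]
top 0.65 [0.3813 0.0826 0.075 ]
side [ 238  221   62   53 2770] 518.9935913085938 187.39332580566406 (127.19558715820312, 178.52000427246094) 6.298725128173828
side front 0.6 [290.8 243.8  13.4  33. ] [0.4688 0.185  0.077 ]
side back 0.61 [244.8 244.6  13.2  29.8] [0.5698 0.199  0.077 ]
side back 0.35 [268.7 267.1  34.    6.9] [0.5102 0.2643 0.077 ]
side left 0.5 [268.8 267.7  32.1  14.6] [0.5098 0.266  0.077 ]
side left 0.16 [308.9 344.   42.1  62.8] [0.4269 0.437  0.077 ]
side right 0.68 [270.2 225.2  30.    9.7] [0.5207 0.1217 0.077 ]
side right 0.28 [288.6 163.2  14.9  15.3] [ 0.4945 -0.2038  0.077 ]
side 0.67 [0.3937 0.1053 0.05  ]
side 0.66 [0.3245 0.1402 0.05  ]
side 0.58 [0.6545 0.1002 0.05  ]
side 0.55 [0.4823 0.0155 0.05  ]
```

View pics/crop0.png

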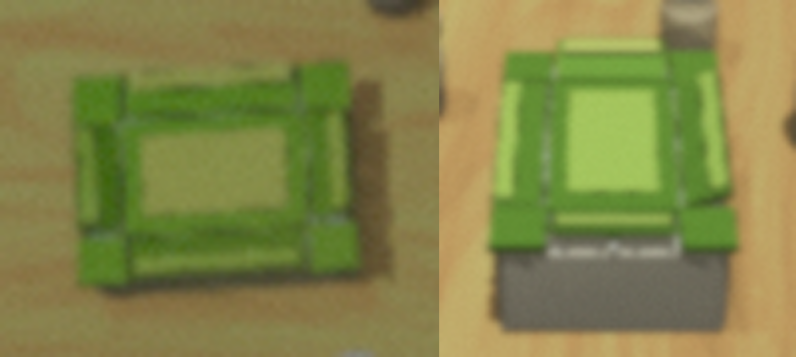

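The right, front and left sections clearly stand up; the back one is unclear. The box is centred at about (0.518, 0.182) with a yaw of about 6.4°. I'll write a helper that works out the moves.

```bash
cat > h.py <<'E'
from cell import bot
import numpy as np
from scipy.spatial.transform import Rotation as Ro
np.set_printoptions(precision=1,suppress=True)
Y=np.radians(6.4);C=np.array([.518,.182]);ux=np.array([np.cos(Y),np.sin(Y)]);uy=np.array([-ux[1],ux[0]])
P=dict(front=C-.057*ux,back=C+.057*ux,left=C+.077*uy,right=C-.077*uy)
def rel(p,rot=False):
    s=bot.read_state();R=Ro.from_quat(s["tool_rot"])
    G=Ro.from_matrix(np.array([[ux[0],ux[1],0],[ux[1],-ux[0],0],[0,0,-1]]).T)
    return R.inv().apply(np.array(p)-s["tool_pos"])*1000,np.degrees((R.inv()*G).as_rotvec())
E
python3 -c "
from h import *
print(rel([.5,-.25,.2]),rel([*P['right'],.12]),P)"
```

```text
(array([ 413.8, -324.1,   13.9]), array([ 0. , -0. ,  9.3])) (array([ 535.5, -659.2,   93.9]), array([ 0. , -0. ,  9.3])) {'front': array([0.5, 0.2]), 'back': array([0.6, 0.2]), 'left': array([0.5, 0.3]), 'right': array([0.5, 0.1])}
```

```bash
python3 -m crank '[[[414,-324,14,0,0,0,0],[414,-324,14,0,0,0,0],[414,-324,14,0,0,0,0],[414,-324,14,0,0,4,0],[414,-324,14,0,0,9.3,0],[414,-324,14,0,0,9.3,0],[414,-324,14,0,0,9.3,0],[414,-324,14,0,0,9.3,0],[414,-324,14,0,0,9.3,0],[535,-659,14,0,0,9.3,0],[535,-659,14,0,0,9.3,0],[535,-659,14,0,0,9.3,0]]]'
python3 -c "
from h import *
print(rel([*P['right'],.1]))"
```

```text
t: 2.5
tool_pos: [0.5139, -0.0612, 0.2002]
tool_rot: [0.998, 0.056, 0.0, 0.0]
contact_force: [1.3, -1.3, 0.1]
width: 0.0003
grip_force: 0.0
(array([  31.1, -164.3,  100.2]), array([ 0., -0., -0.]))
```

```bash
python3 -m crank '[[[31,-164,30,0,0,0,0],[31,-164,30,0,0,0,0],[31,-164,30,0,0,0,0],[31,-164,70,0,0,0,0],[31,-164,100,0,0,0,0],[31,-164,105,0,0,0,0],[31,-164,105,0,0,0,0]]]'
python3 - <<'E'
from h import *
import cv2
print(rel([*P['right'],.073]))
a=bot.capture("side")[195:300,215:325,::-1];b=bot.capture("top")[150:230,150:240,::-1]
f=lambda x:cv2.resize(x,(395,370),interpolation=cv2.INTER_CUBIC)
cv2.imwrite("pics/c1.png",np.hstack([f(b),f(a)]))
E
```

```text
t: 3.38
tool_pos: [0.5268, 0.1033, 0.0955]
tool_rot: [0.998, 0.056, 0.0, -0.0]
contact_force: [0.1, -0.3, 0.5]
width: 0.0006
grip_force: 0.0
(array([-0. , -2.2, 22.5]), array([-0., -0., -0.]))
```

View pics/c1.png

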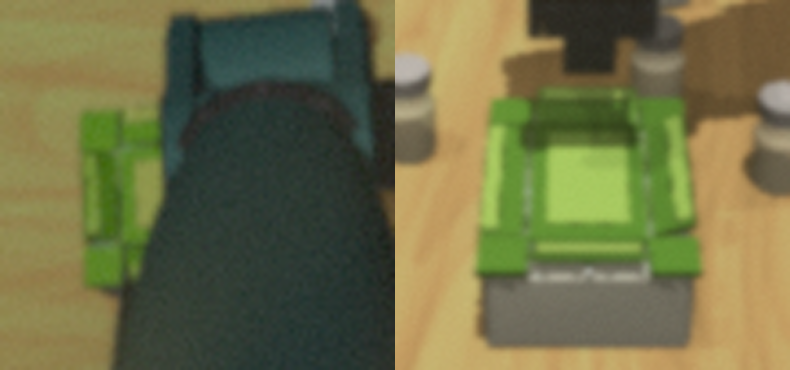

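The fingers hang over the raised right section: the tip is at (590,70) in the crop and the bead at (583,95). Now I press.

```bash
python3 -m crank '[[[0,-2,6,0,0,0,0],[0,-2,11,0,0,0,0],[0,-2,14,0,0,0,0],[0,-2,16,0,0,0,0],[0,-2,18,0,0,0,0]]]'; python3 -m crank '[[[0,0,2,0,0,0,0],[0,0,3,0,0,0,0],[0,0,4,0,0,0,0],[0,0,4,0,0,0,0]]]'
python3 -c "
from h import *
print(rel([*P['front'],.098]))"
```

```text
t: 4.1
tool_pos: [0.5264, 0.1052, 0.0769]
tool_rot: [0.998, 0.056, 0.0, 0.0]
contact_force: [-1.6, -0.0, -0.4]
width: 0.0003
grip_force: 0.0
t: 4.6
tool_pos: [0.5261, 0.1054, 0.0732]
tool_rot: [0.998, 0.056, -0.0, 0.0]
contact_force: [-2.0, 0.1, 6.6]
width: 0.0005
grip_force: 3.3
(array([-56.6, -77. , -24.8]), array([ 0.,  0., -0.]))
```

```bash
python3 -m crank '[[[0,0,-28,0,0,0,0],[-56,-77,-28,0,0,0,0],[-56,-77,-28,0,0,0,0],[-56,-77,-24,0,0,0,0],[-56,-77,-24,0,0,0,0]]]'
python3 - <<'E'
from h import *
import cv2
print(rel([*P['front'],.073]))
a=bot.capture("side")[195:300,215:325,::-1]
f=lambda x:cv2.resize(x,(560,535),interpolation=cv2.INTER_CUBIC)
cv2.imwrite("pics/c2.png",f(a))
E
```

```text
t: 5.22
tool_pos: [0.4623, 0.1755, 0.0968]
tool_rot: [0.998, 0.056, -0.0, 0.0]
contact_force: [0.9, -0.1, -0.1]
width: 0.0003
grip_force: 0.0
(array([-1. , -0.3, 23.8]), array([0., 0., 0.]))
```

View pics/c2.png

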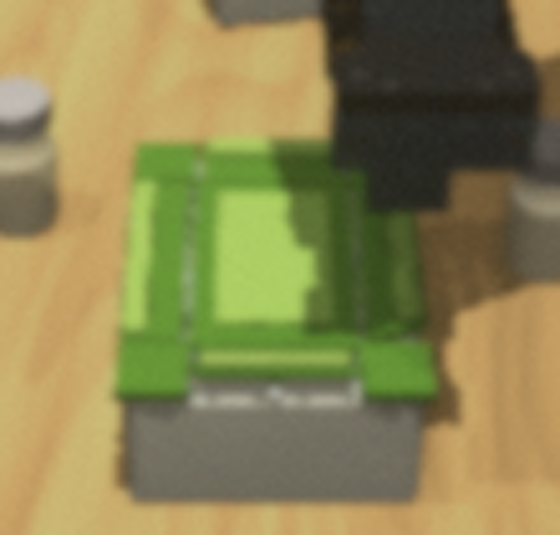

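The right section now lies flat, level with its corners (row 150). The fingers, near (405,205), are over the front strip.

```bash
python3 -m crank '[[[-1,0,6,0,0,0,0],[-1,0,11,0,0,0,0],[-1,0,14,0,0,0,0],[-1,0,17,0,0,0,0],[-1,0,20,0,0,0,0]]]'; python3 -m crank '[[[0,0,2,0,0,0,0],[0,0,3,0,0,0,0],[0,0,4,0,0,0,0],[0,0,4,0,0,0,0]]]'
python3 -c "
from h import *
print(rel([*P['left'],.098]))"
```

```text
t: 5.9
tool_pos: [0.4607, 0.1754, 0.0767]
tool_rot: [0.998, 0.056, -0.0, 0.0]
contact_force: [0.2, 0.3, 1.0]
width: 0.0005
grip_force: 0.0
t: 6.4
tool_pos: [0.4611, 0.1756, 0.0732]
tool_rot: [0.998, 0.056, 0.0, -0.0]
contact_force: [-1.3, -0.8, 4.8]
width: 0.0005
grip_force: 2.4
(array([ 57.2, -77.1, -24.8]), array([-0., -0., -0.]))
```

```bash
python3 -m crank '[[[0,0,-28,0,0,0,0],[57,-77,-28,0,0,0,0],[57,-77,-28,0,0,0,0],[57,-77,-24,0,0,0,0],[57,-77,-24,0,0,0,0]]]'
python3 -m crank '[[[0,0,6,0,0,0,0],[0,0,11,0,0,0,0],[0,0,14,0,0,0,0],[0,0,17,0,0,0,0],[0,0,20,0,0,0,0]]]'; python3 -m crank '[[[0,0,2,0,0,0,0],[0,0,3,0,0,0,0],[0,0,4,0,0,0,0],[0,0,4,0,0,0,0]]]'
python3 -c "
from h import *
print(rel([*P['back'],.098]))"
```

```text
t: 7.02
tool_pos: [0.5082, 0.2578, 0.0963]
tool_rot: [0.998, 0.056, -0.001, 0.0]
contact_force: [-1.4, -0.3, 0.1]
width: 0.0004
grip_force: 0.0
t: 7.65
tool_pos: [0.5094, 0.2587, 0.0772]
tool_rot: [0.998, 0.056, 0.0, -0.0]
contact_force: [0.3, 0.7, -0.6]
width: 0.0003
grip_force: 0.0
t: 8.15
tool_pos: [0.5091, 0.2584, 0.0732]
tool_rot: [0.998, 0.056, -0.0, 0.0]
contact_force: [-1.8, -0.5, 5.8]
width: 0.0005
grip_force: 2.8
(array([ 57.4,  76.9, -24.8]), array([ 0.,  0., -0.]))
```

```bash
python3 -m crank '[[[0,0,-40,0,0,0,0],[0,60,-80,0,0,0,0],[0,220,-100,0,0,0,0],[0,220,-100,0,0,0,0],[0,300,-100,0,0,0,0],[0,300,-100,0,0,0,0],[0,300,-100,0,0,0,0]]]'
python3 - <<'E'
from h import *
import cv2
print(rel([*P['back'],.098]))
a=bot.capture("side")[195:300,215:325,::-1];b=bot.capture("top");b=b[150:230,150:240,::-1]
f=lambda x:cv2.resize(x,(395,370),interpolation=cv2.INTER_CUBIC)
cv2.imwrite("pics/c3.png",np.hstack([f(b),f(a)]))
E
```

```text
t: 9.02
tool_pos: [0.5429, -0.0431, 0.1733]
tool_rot: [0.999, 0.054, 0.0, 0.0]
contact_force: [-0.5, 0.7, -0.0]
width: 0.0004
grip_force: 0.0
(array([  56.3, -226.8,   75.3]), array([ 0. , -0.1, -0.3]))
```

View pics/c3.png

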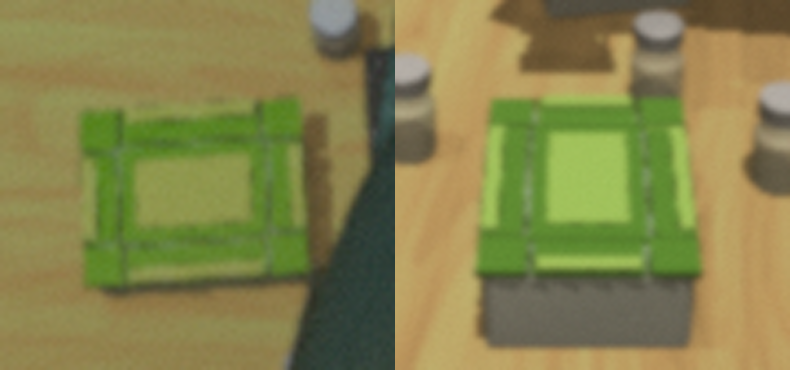

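Left, right and front now lie flat. The back one is still ambiguous: its bead at (190,108) in the top crop juts a little past the corners. A gentle press to the shut height settles it either way.

```bash
python3 -m crank '[[[56,-60,0,0,0,0,0],[56,-227,0,0,0,0,0],[56,-227,30,0,0,0,0],[56,-227,50,0,0,0,0],[56,-227,70,0,0,0,0],[56,-227,76,0,0,0,0],[56,-227,76,0,0,0,0]]]'
python3 -m crank '[[[0,0,6,0,0,0,0],[0,0,10,0,0,0,0],[0,0,13,0,0,0,0],[0,0,15,0,0,0,0]]]';python3 -c "
from h import *
print(rel([*P['back'],.073]))"
```

```text
t: 10.0
tool_pos: [0.5725, 0.1923, 0.097]
tool_rot: [0.998, 0.056, -0.0, 0.0]
contact_force: [0.7, -0.5, 0.3]
width: 0.0003
grip_force: 0.0
t: 10.5
tool_pos: [0.5729, 0.1919, 0.0818]
tool_rot: [0.998, 0.056, 0.0, -0.0]
contact_force: [-0.8, 0.0, -1.0]
width: 0.0002
grip_force: 0.0
(array([1.3, 3.7, 8.8]), array([-0., -0., -0.]))
```

```bash
python3 -m crank '[[[1,3,2,0,0,0,0],[1,3,3,0,0,0,0]]]';python3 -m crank '[[[0,0,1,0,0,0,0],[0,0,2,0,0,0,0]]]'; python3 -m crank '[[[0,0,1,0,0,0,0],[0,0,2,0,0,0,0],[0,0,3.5,0,0,0,0],[0,0,3.5,0,0,0,0]]]'; python3 -m crank '[[[0,0,-40,0,0,0,0],[0,60,-80,0,0,0,0],[-60,220,-100,0,0,0,0],[-60,220,-100,0,0,0,0],[-60,300,-100,0,0,0,0],[-60,300,-100,0,0,0,0],[-60,300,-100,0,0,0,0]]]'
python3 - <<'E'
from h import *
import cv2
a=bot.capture("side")[195:300,215:325,::-1];b=bot.capture("top");b=b[150:230,150:240,::-1]
f=lambda x:cv2.resize(x,(395,370),interpolation=cv2.INTER_CUBIC)
cv2.imwrite("pics/c4.png",np.hstack([f(b),f(a)]))
E
```

```text
t: 10.75
tool_pos: [0.5743, 0.189, 0.0789]
tool_rot: [0.998, 0.056, 0.0, 0.0]
contact_force: [0.1, -1.2, -0.1]
width: 0.0005
grip_force: 0.0
t: 11.0
tool_pos: [0.5742, 0.1893, 0.0769]
tool_rot: [0.998, 0.056, 0.0, -0.0]
contact_force: [-0.4, -0.3, -0.1]
width: 0.0006
grip_force: 0.0
t: 11.5
tool_pos: [0.5742, 0.1892, 0.0734]
tool_rot: [0.998, 0.056, -0.0, -0.0]
contact_force: [0.3, -0.1, 0.0]
width: 0.0005
grip_force: 0.0
t: 12.38
tool_pos: [0.5478, -0.1187, 0.1739]
tool_rot: [0.999, 0.054, 0.0, 0.0]
contact_force: [-0.8, 0.3, -0.6]
width: 0.0004
grip_force: 0.0
```

View pics/c4.png

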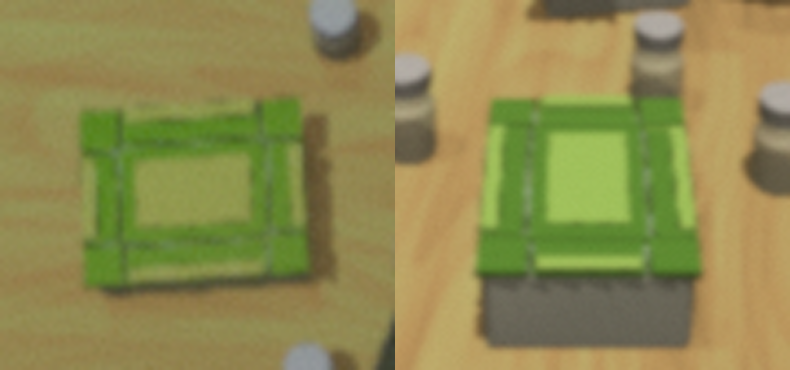

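There was no resistance down to the shut height and the picture didn't change, so the back section was already shut. All four sections lie flat and the box hasn't moved.

```bash
python3 -c "
from cell import bot
print(bot.close_job())"
```

```text
the job is handed in; nothing more can be done
None
```

I pressed the front, left and right sections shut. The back one was already shut, so all four sections of the green lid lie flat, with the box where it stood and nothing else touched; the job is handed in.

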